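Shut off the water in the meter box

TASK

Shut off the water at the meter: turn the wing knob of the white meter box a full quarter turn counter-clockwise to release its cover, and swing the cover up until it stands upright or further back on its own. Then ease the lever of the valve inside a quarter turn clockwise to its stop, square across the pipe, without forcing it and without knocking the water meter beside it. Leave the cover standing open, and leave the other things on the shelf where they are.

Things in the scene. Friction and masses are not known exactly. Their poses are not given: they have to be found in the camera images.
- meter_box: White sheet-steel water-meter box screwed to the shelf, 320 (x) x 230 (y) x 120 mm high, walls 3 mm, hinged cover on top. Origin: centre of the underside; x along the copper pipe, y to the hinge side, z up. The 22 mm pipe runs at y = 0, its centre 45 mm up, and bends into the shelf 207 mm from the origin at both ends. Inward flange at the top of the -y wall: y = -100 to -112 mm, 112 to 120 mm up.
- knob_grip (a point): Wing knob of the cam latch on the cover, at x 0, y -83 mm of the box; 198 mm from the hinge line, 38 mm from the free edge. Wing: upright bar 44 x 12 mm, 4 to 40 mm above the cover (flat base 42 mm across); grasp across the 12 mm. This point: on the axis, 28 mm above the cover (152 mm up). x: along the wing; z: out of the cover. Wing latched: along the box's x; released: along y, square to the hinge.
- latch (a joint): Turn of the knob in rad: 0 latched, grows counter-clockwise seen from above, stop at 1.571; starts at 0 to 0.1. The cam under the cover leaves the flange at about 1.15. Friction 0.08 N m; it stays where it is left. A released wing held across its thickness can pivot between the finger pads while the cover rises.
- cover_hinge (a point): Middle of the cover's hinge line, which runs along the box's x at its long +y side (y = +115 mm of the box), 120 mm above the shelf.
- cover (a joint): Opening of the cover in rad: 0 shut, 1.571 upright, stop at 1.83. Steel panel 328 x 236 x 4 mm, 0.45 kg, its top 124 mm up when shut, with a 14 mm skirt; upright, its free edge is 355 mm above the shelf. Stiff hinges (0.7 N m of friction): it stays at any angle; lifting it by the knob takes about 6 N. It cannot open while latched.
- lever_grip (a point): Middle of the black grip of the valve's lever, inside the box under the cover: 65 mm from the lever's axis, 83 mm above the shelf. The grip runs from 27 to 85 mm from the axis, 16 mm wide, 14 mm high (76 to 90 mm up). Its x axis points outwards along the lever. Below it only the pipe (top 56 mm up).
- lever_axis (a point): On the lever's upright turning axis (x = +35 mm, y = 0 of the box), 83 mm above the shelf. Below it is the brass valve body, 37 mm across at most, on the pipe.
- lever (a joint): Turn of the valve lever in rad: 0 open (along the pipe, to the box's +x), grows clockwise seen from above, firm stop at 1.571: shut, square across the pipe, to the box's -y. Starts at 0 to 0.12. Friction 0.5 N m (8 N at the grip's middle); stays where left. With the lever open there are 100 mm free between it and the +y wall, so closed fingers can go down there and push it.
- meter: Round water meter on the pipe, with a black register head 76 mm across, its top 87 mm above the shelf, centred at x = -75 mm, y = 0 of the box. Origin: on its axis at the shelf. Not to be knocked.
- toolbox: Bystander: closed green plastic toolbox, 180 x 350 x 180 mm high with its handle, 3 kg. Origin: centre of the underside; long side along its y.
- hammer: Bystander: tack hammer with a steel head and wooden handle, lying on the shelf, 250 mm long along its x.
- organiser: Bystander: open translucent compartment organiser, 220 x 160 x 45 mm high, with screws and wall plugs. Origin: centre of the underside.
- bumper_pot: Bystander: round grey pot of silicone bumpers, 72 mm across at the rim, 55 mm high. Origin: centre of the underside.

How it is judged:
By the outcome, as a careful person would: the job done as asked, in the order asked, and still so for the second after the job is handed in, with the robot touching nothing.
It also fails if it takes over 72 s, if anything falls off the work surface, if the arm or the gripper's body presses on something with over 40 N, if the wrist force passes 120 N, or if a joint passes its speed limit or range.

ROBOT

A 7-joint arm with a two-finger parallel gripper is mounted at the origin on the work surface. World frame = base frame: x ahead of the robot, y to its left, z up, the work surface at z = 0. Lengths are in m, angles in rad, forces in N, time in s.
With the tool pointing down it reaches from about 0.4 to 0.875 m from the base axis. Payload 19.3 kg.
Tool frame: the origin (TCP) lies between the finger pads; the fingertips stand 17 mm ahead of it and the grasp point (between the pads) lies 2 mm behind it (bot.finger_overhang is the distance from the TCP to the fingertips, in m); z points along the fingers, y is the line along which they close (so a half turn about z gives the same grasp; the last joint's range is limited). The gripper opens to 85 mm and grips with 20 to 120 N. Pads are 22 mm wide; open, the fingers measure 114 mm over their backs; the gripper's body (76 mm by 85 mm) begins 54 mm behind the grasp point. The pads swing forward as they close: fully open they stand 13 mm farther back than shut.
Start: joints at [-1.269, 0.521, -0.036, 1.599, 0.021, 1.021, -0.113], TCP at [0.227, 0.582, 0.248] pointing down, gripper open.
Joint ranges: [-2.91, 2.91], [-0.3, 2.13], [-1.5, 1.42], [0.17, 2.43], [-1.26, 4.41], [0.16, 1.93], [-2.52, 2.52]. Speed limits (rad/s): [1.89, 1.89, 2.39, 2.39, 3.01, 3.01, 3.01].

INTERFACE

Orientations are given as [roll, pitch, yaw] about the fixed x, y, z axes, in that order (R = Rz(yaw) Ry(pitch) Rx(roll)).
In Python, from workcell import observe, grab_frame, bot gives the robot as it stands.
- The arm moves only by the shell command python3 -m crank 'ROWS' [FORCE]. ROWS is a JSON object of lists of equal length, an entry for each row: "linear": the shift along the world's x, y, z each as a share of 0.25 m, from -1 to 1, a list of three; "delta_rot": the turn, a rotation vector about the world's x, y, z each as a share of 30 degrees, from -1 to 1, a list of three; "fingers": the opening, from -1 (shut) to 1 (fully open). In form: {"linear": [[dx, dy, dz], ...], "delta_rot": [[rx, ry, rz], ...], "fingers": [fingers, ...]}. A call has 1 to 5 rows; each row is the pose to reach, as a shift and turn from the pose commanded when the call began; what a row does not reach only later rows make up. A row lasts 1/10 s, in which the tool goes at most 50 mm and 8.59 degrees, less where a joint would pass 70% of its speed; a pose out of reach is approached as far as the arm can. A call with a number of a shift or a turn outside -1 to 1 is refused whole. A call with a gripper value outside its range is refused whole. The fingers move at their own pace and stop on an object; FORCE is the grip in N (left out, the last holds). Time passes only in rows, so rows that repeat a pose let the fingers close. It gives the time, the measured TCP pose, the force, the opening and the grip force at its end, in the units of the state.
- observe(): the state, without advancing time (a new reading comes with each control period).
- grab_frame(name): name is "scene" or "side" or "wrist"; returns a dict with "image" (384x512x3 uint8, red, green, blue), "mtx" (3x3 intrinsics, pixels), "xyz" and "orientation" of the camera in the world. Camera axes: x right, y down, z forward; pixel columns grow to the right and rows downward; lengths in m; the calibration is good to about 2 mm. A picture is of the moment at which its call begins. There is no depth.
- bot.job_done(): hands the job in; it is judged then, once.
The state is a dict: "clock": time; "qpos": joint angles; "qd": joint speeds; "joint_efforts": joint torques, N m; "position": TCP position; "tool_rot": TCP orientation; "force": force on the tool from outside, world axes, zero at the start; "moment": the same for the moment, N m; "grip_width": finger opening in m; "finger_force": force on a finger pad.
Only numpy, scipy, OpenCV 4.12 (cv2) and the standard library are available. Lean on these libraries where they do the work, as an engineer would, in place of code of your own. Each camera call takes 0.05 s, during which the arm holds its last target. There are 200 camera calls.

## Working session

There is one attempt and no reset: what is moved stays moved. The work goes in short steps, Python scripts to look and compute and a shell command to move; the robot and the scene stay as the last step left them, time stands still between calls to the robot, and variables do not carry over. Pictures are saved under pics/ and viewed, at most 10 in all, crops included, and the job is handed in when it is done.

```bash
mkdir -p pics; ls; python3 - <<'E'
from workcell import observe, grab_frame, bot
import cv2,numpy as np
ims=[]
for n in ("scene","side"):
    f=grab_frame(n); cv2.imwrite(f"pics/{n}0.png",f["image"][:,:,::-1]); print(n,f["mtx"],f["xyz"],f["orientation"])
print(observe())
E
```

```text
pics
scene [[432.91457494   0.         254.67141218]
 [  0.         432.91457494 190.70328668]
 [  0.           0.           1.        ]] [0.91104479 0.53714598 1.07780296] [-2.50155632 -0.00585367  2.49378423]
side [[416.3086795    0.         251.74300804]
 [  0.         416.3086795  197.40502098]
 [  0.           0.           1.        ]] [ 0.71807305 -0.97659076  0.97381757] [-2.27318451e+00  1.96671338e-03  2.15400696e-01]
{'clock': 0.1, 'qpos': array([-1.26921932,  0.52192213, -0.03633478,  1.59992776,  0.02118912,
        1.02109215, -0.11278852]), 'qd': array([-0.00015321, -0.00137796,  0.00027592, -0.00177947, -0.00236439,
       -0.00030959,  0.00038838]), 'joint_efforts': array([ 3.59323938e-03, -9.28485274e+01,  1.98420212e+00, -3.70528650e+01,
        1.81495602e-02,  5.54068465e-03,  3.88729654e-05]), 'position': array([0.22696919, 0.58204135, 0.24781163]), 'tool_rot': array([-3.14062921e+00,  5.36418781e-05,  2.76981644e+00]), 'force': array([0.62016262, 0.31924217, 0.12496265]), 'moment': array([ 0.00838667, -0.03060535, -0.07383073]), 'finger_force': 0.0, 'grip_width': 0.08562700383898887}
```

View pics/scene0.png

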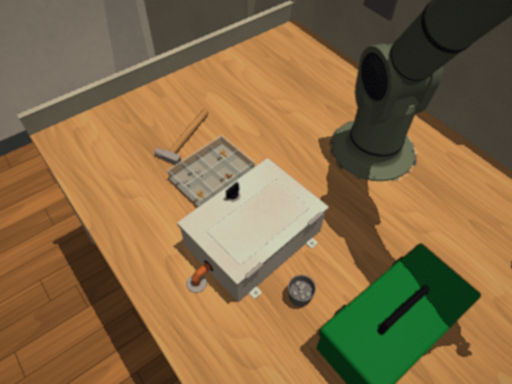

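View pics/side0.png

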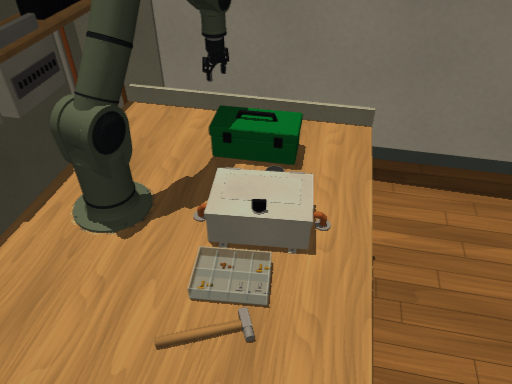

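The scene view shows the white box with its cover quad at about (267,162), (327,208), (237,290), (180,222) and the black knob at (232,190). In the side view the cover quad is at about (217,170), (313,174), (314,217), (208,214) with the knob at (259,205). The hinge is on the world's +y side, facing the toolbox.

```bash
cat > h.py <<'E'
import numpy as np,cv2
from workcell import observe, grab_frame, bot
from scipy.spatial.transform import Rotation as R
def ray(f,px):
    d=R.from_euler('xyz',f["orientation"]).as_matrix()@np.linalg.inv(f["mtx"])@np.array([px[0],px[1],1.])
    return np.array(f["xyz"]),d
def onz(f,px,z):
    o,d=ray(f,px); return o+d*(z-o[2])/d[2]
def cross(f1,p1,f2,p2):
    o1,d1=ray(f1,p1);o2,d2=ray(f2,p2)
    s=np.linalg.lstsq(np.c_[d1,-d2],o2-o1,rcond=None)[0]
    a,b=o1+s[0]*d1,o2+s[1]*d2; return (a+b)/2,np.linalg.norm(a-b)
def save(name,im,roi=None,k=1):
    if roi: im=im[roi[1]:roi[3],roi[0]:roi[2]]
    cv2.imwrite("pics/"+name,cv2.resize(im[:,:,::-1],None,fx=k,fy=k,interpolation=cv2.INTER_CUBIC))
E
python3 - <<'E'
from h import *
kn={};fr={}
for n,roi in (("scene",(170,150,335,305)),("side",(195,160,330,260))):
    f=grab_frame(n);fr[n]=f;im=f["image"]
    hsv=cv2.cvtColor(im,cv2.COLOR_RGB2HSV)
    m=np.zeros(im.shape[:2],np.uint8);x0,y0,x1,y1=roi
    b=((hsv[...,1]<40)&(hsv[...,2]>185)); m[y0:y1,x0:x1]=b[y0:y1,x0:x1]*255
    m=cv2.morphologyEx(m,cv2.MORPH_CLOSE,np.ones((5,5)))
    c=max(cv2.findContours(m,0,2)[0],key=cv2.contourArea)
    q=cv2.approxPolyDP(cv2.convexHull(c),6,True)[:,0]
    print(n,cv2.contourArea(c),q.tolist()); P=np.array([onz(f,p,.124) for p in q]); print(P.round(3).tolist(),np.linalg.norm(P-np.roll(P,-1,0),axis=1).round(3),P.mean(0))
    k=np.zeros_like(m); g=im.max(2)<50; k[y0:y1,x0:x1]=g[y0:y1,x0:x1]*255
    kc=(232,190) if n=="scene" else (259,205)
    nn,lab,st,ce=cv2.connectedComponentsWithStats(k)
    i=min(range(1,nn),key=lambda i:np.hypot(*(ce[i]-kc))); print(st[i],ce[i]); kn[n]=ce[i]
print(cross(fr["scene"],kn["scene"],fr["side"],kn["side"]))
E
```

```text
scene 4850.0 [[326, 206], [261, 262], [239, 264], [187, 231], [199, 207], [267, 160]]
[[0.356, 0.13, 0.124], [0.597, 0.157, 0.124], [0.643, 0.129, 0.124], [0.695, -0.027, 0.124], [0.63, -0.072, 0.124], [0.382, -0.093, 0.124]] [0.242 0.054 0.164 0.079 0.248 0.224] [0.55045598 0.03728098 0.124     ]
[227 184  11  15 127] [232.41732283 191.88976378]
side 218.5 [[253, 214], [226, 213], [242, 199]]
[[0.522, -0.071, 0.124], [0.441, -0.084, 0.124], [0.474, -0.01, 0.124]] [0.082 0.081 0.078] [ 0.47898189 -0.05502942  0.124     ]
[252 199  14  14 163] [258.49079755 204.87730061]
(array([ 0.53525942, -0.04778943,  0.14241282]), np.float64(0.0025554900554554307))
```

```bash
python3 - <<'E'
from h import *
ims=[]
for n,roi in (("scene",(172,150,332,305)),("side",(190,155,335,255))):
    f=grab_frame(n); a=f["image"][roi[1]:roi[3],roi[0]:roi[2]]
    k=400/a.shape[1]; ims.append(cv2.resize(a,(400,int(a.shape[0]*k)),interpolation=cv2.INTER_CUBIC))
    if n=="side":
        for p in ((217,170),(313,174),(314,217),(208,214)): print(onz(f,p,.124).round(3))
    else:
        for p in ((267,161),(327,208),(237,290),(180,222)): print(onz(f,p,.122).round(3))
H=max(i.shape[0] for i in ims)
save("c1.png",np.hstack([cv2.copyMakeBorder(i,0,H-i.shape[0],0,0,0) for i in ims]))
E
```

```text
[ 0.384 -0.091  0.122]
[0.357 0.135 0.122]
[0.686 0.18  0.122]
[ 0.694 -0.063  0.122]
[0.354 0.121 0.124]
[0.678 0.167 0.124]
[ 0.703 -0.045  0.124]
[ 0.389 -0.1    0.124]
```

View pics/c1.png

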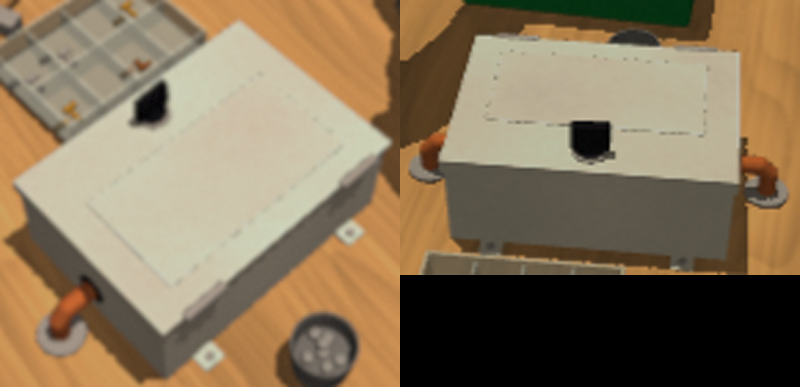

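The crops show the hinges and feet on the +y side, and the knob with its wing along the box's x. Refined cover corners: scene (268,159), (328,208), (238,284), (178,223); side (217,168), (313,174), (312.5,221), (204.5,213).

```bash
python3 - <<'E'
from h import *
S=[(268,158.8),(328,208),(238,284),(178,223)]; D=[(204.5,213),(217.2,168.4),(313.2,174.2),(312.5,221.3)]
M=np.array([[-.164,-.121],[-.164,.115],[.164,.115],[.164,-.121]])
fs,fd=grab_frame("scene"),grab_frame("side")
def fit(W):
    a,b=M-M.mean(0),W-W.mean(0); th=np.arctan2((a[:,0]*b[:,1]-a[:,1]*b[:,0]).sum(),(a*b).sum())
    r=R.from_euler('z',th).as_matrix()[:2,:2]; t=W.mean(0)-r@M.mean(0); return th,t,(W-(M@r.T+t)),r
Ws=np.array([onz(fs,p,.123)[:2] for p in S]);Wd=np.array([onz(fd,p,.123)[:2] for p in D])
for W in (Ws,Wd,(Ws+Wd)/2):
    th,t,e,r=fit(W); print(np.degrees(th),t.round(4),e.round(3).tolist(),'knob',(r@[0,-.083]+t).round(4))
o=observe();print(o["position"],o["tool_rot"])
E
```

```text
5.751088696430428 [0.5267 0.0402] [[0.001, 0.001], [0.003, -0.001], [-0.003, -0.001], [-0.002, 0.001]] knob [ 0.535  -0.0424]
6.018118934241566 [0.527  0.0376] [[0.001, 0.003], [0.0, -0.004], [0.001, -0.001], [-0.002, 0.002]] knob [ 0.5357 -0.045 ]
5.884834036273083 [0.5268 0.0389] [[0.001, 0.002], [0.002, -0.002], [-0.001, -0.001], [-0.002, 0.001]] knob [ 0.5353 -0.0437]
[0.22703097 0.5822565  0.24821805] [-3.14141787e+00 -1.21010168e-06  2.76982524e+00]
```

```bash

python3 -m crank '{"linear":[[0.4,-0.8,0.2],[0.4,-0.8,0.2],[0.4,-0.8,0.2],[0.4,-0.8,0.2],[0.4,-0.8,0.2]],"delta_rot":[[0,0,-1],[0,0,-1],[0,0,-1],[0,0,-1],[0,0,-1]],"fingers":[1,1,1,1,1]}'
python3 -m crank '{"linear":[[0.4,-0.8,0],[0.4,-0.8,0],[0.4,-0.8,0],[0.4,-0.8,0],[0.4,-0.8,0]],"delta_rot":[[0,0,-1],[0,0,-1],[0,0,-1],[0,0,-1],[0,0,-1]],"fingers":[1,1,1,1,1]}'
python3 -m crank '{"linear":[[0.4,-0.8,0],[0.4,-0.8,0],[0.4,-0.8,0],[0.4,-0.8,0],[0.4,-0.8,0]],"delta_rot":[[0,0,-1],[0,0,-1],[0,0,-1],[0,0,-1],[0,0,-1]],"fingers":[1,1,1,1,1]}'
python3 -m crank '{"linear":[[0,0,0],[0,0,0],[0,0,0],[0,0,0],[0,0,0]],"delta_rot":[[0,0,-1],[0,0,-1],[0,0,-1],[0,0,-1],[0,0,-1]],"fingers":[0.2,0.2,0.2,0.2,0.2]}'
python3 -m crank '{"linear":[[0,0,0],[0,0,0],[0,0,0],[0,0,0],[0,0,0]],"delta_rot":[[0,0,-1],[0,0,-1],[0,0,-1],[0,0,-1],[0,0,-1]],"fingers":[0.2,0.2,0.2,0.2,0.2]}'
python3 - <<'E'
from h import *
f=grab_frame("wrist"); save("w1.png",f["image"]); o=observe(); print(o["position"],o["tool_rot"],o["qpos"],o["grip_width"])
P,Q,C=[0.5355,-0.045,.164],f["xyz"],R.from_euler('xyz',f["orientation"]).as_matrix()
c=C.T@(np.array(P)-Q); print(f["mtx"]@c/c[2])
E
```

```text
clock: 0.9
position: [0.3287, 0.3791, 0.2993]
tool_rot: [3.141, 0.0, 2.24]
force: [-0.0, 0.5, -0.4]
grip_width: 0.0855
finger_force: 0.0
clock: 1.4
position: [0.4284, 0.1785, 0.2987]
tool_rot: [3.141, 0.0, 1.716]
force: [-0.1, 1.5, -0.3]
grip_width: 0.0856
finger_force: 0.0
clock: 1.9
position: [0.5281, -0.0217, 0.2985]
tool_rot: [3.14, 0.001, 1.192]
force: [1.1, 1.4, 0.2]
grip_width: 0.0856
finger_force: 0.0
clock: 2.4
position: [0.5271, -0.0176, 0.2983]
tool_rot: [3.142, 0.0, 0.674]
force: [0.1, -0.5, -0.2]
grip_width: 0.0512
finger_force: 0.0
clock: 2.9
position: [0.5271, -0.0176, 0.2982]
tool_rot: [3.141, 0.0, 0.153]
force: [0.5, -0.0, -0.1]
grip_width: 0.0516
finger_force: 0.0
[ 0.52708441 -0.0175702   0.29826864] [3.14152127e+00 7.31195354e-05 1.55841613e-01] [-0.66347228  0.40386346  0.79445936  1.82321087 -0.32874332  1.05153644
 -1.1581758 ] 0.05075873444508637
[289.08951453 175.85726033   1.        ]
```

View pics/w1.png

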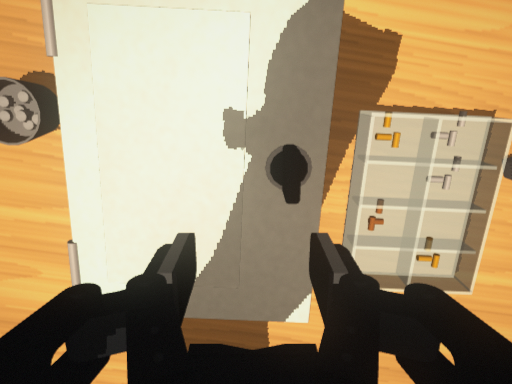

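Knob disc centre at about (289,168), wing top around (290,178) with ends (289,148) and (292,203). The prediction was (289,176), so it agrees.

```bash
python3 - <<'E'
from h import *
f=grab_frame("wrist")
print(onz(f,(289,168),.127),onz(f,(290,178),.164))
a,b=onz(f,(287,150),.164),onz(f,(292,203),.164);print(a,b,np.degrees(np.arctan2(*(a-b)[1::-1])))
a,b=onz(f,(341,0),.12),onz(f,(310,320),.12);print(a,b,np.degrees(np.arctan2(*(a-b)[1::-1])))
a,b=onz(f,(90,5),.124),onz(f,(115,285),.124);print(np.degrees(np.arctan2(*(a-b)[1::-1])))
a,b=onz(f,(249,12),.124),onz(f,(238,292),.124);print(np.degrees(np.arctan2(*(a-b)[1::-1])))
E
```

```text
[ 0.53403642 -0.04908109  0.127     ] [ 0.53398542 -0.04601032  0.164     ]
[ 0.55538173 -0.03963461  0.164     ] [ 0.51392854 -0.05142552  0.164     ] 15.877829483144463
[ 0.67391585 -0.06568588  0.12      ] [ 0.37667376 -0.10162909  0.12      ] 6.894864049750097
7.0470357289974475
6.30238302277211
```

```bash

python3 -m crank '{"linear":[[0.03,-0.118,0],[0.03,-0.118,-0.15],[0.03,-0.118,-0.3],[0.03,-0.118,-0.45],[0.03,-0.118,-0.58]],"delta_rot":[[0,0,0],[0,0,0],[0,0,0],[0,0,0],[0,0,0]],"fingers":[0.2,0.2,0.2,0.2,0.2]}'
python3 -m crank '{"linear":[[0,0,0],[0,0,0],[0,0,0],[0,0,0],[0,0,0]],"delta_rot":[[0,0,0],[0,0,0],[0,0,0],[0,0,0],[0,0,0]],"fingers":[0.2,-1,-1,-1,-1]}' 40
```

```text
clock: 3.5
position: [0.5342, -0.0472, 0.1516]
tool_rot: [-3.141, 0.0, 0.155]
force: [1.2, 0.5, -0.7]
grip_width: 0.0512
finger_force: 0.0
clock: 4.0
position: [0.5356, -0.0484, 0.1552]
tool_rot: [3.14, -0.003, 0.152]
force: [-0.0, -7.2, 7.8]
grip_width: 0.0115
finger_force: 42.4
```

```bash

python3 -m crank '{"linear":[[0,-0.008,0.01],[0,-0.008,0.01],[0,-0.008,0.01],[0,-0.008,0.01],[0,-0.008,0.01]],"delta_rot":[[0,0,0.2],[0,0,0.4],[0,0,0.6],[0,0,0.8],[0,0,1]],"fingers":[-1,-1,-1,-1,-1]}' 40
python3 -m crank '{"linear":[[0,0,0],[0,0,0],[0,0,0],[0,0,0],[0,0,0]],"delta_rot":[[0,0,0.2],[0,0,0.4],[0,0,0.6],[0,0,0.8],[0,0,1]],"fingers":[-1,-1,-1,-1,-1]}' 40
```

```text
clock: 4.5
position: [0.5354, -0.0482, 0.1569]
tool_rot: [3.141, -0.002, 0.681]
force: [2.1, 5.4, -5.9]
grip_width: 0.0111
finger_force: 42.2
clock: 5.0
position: [0.535, -0.0479, 0.1569]
tool_rot: [3.141, -0.002, 1.205]
force: [-0.1, 8.4, -2.9]
grip_width: 0.011
finger_force: 42.7
```

```bash

python3 -m crank '{"linear":[[0,0.004,0],[0,0.004,0],[0,0.004,0],[0,0.004,0],[0,0.004,0]],"delta_rot":[[0,0,0.2],[0,0,0.4],[0,0,0.6],[0,0,0.8],[0,0,0.92]],"fingers":[-1,-1,-1,-1,-1]}' 40
python3 -m crank '{"linear":[[0,0,0],[0,0,0],[0,0,0]],"delta_rot":[[0,0,0],[0,0,0],[0,0,0]],"fingers":[-1,-1,-1]}' 40
python3 - <<'E'
from h import *
o=observe(); print(o["moment"],o["tool_rot"],o["position"],o["qpos"])
E
```

```text
clock: 5.5
position: [0.5346, -0.0478, 0.1569]
tool_rot: [3.141, -0.0, 1.686]
force: [-2.2, 3.5, -0.6]
grip_width: 0.011
finger_force: 43.0
clock: 5.8
position: [0.5346, -0.0478, 0.1565]
tool_rot: [3.141, -0.0, 1.68]
force: [-3.6, 3.9, -1.9]
grip_width: 0.0115
finger_force: 42.9
[ 0.88323017  0.72615319 -0.14183476] [ 3.14113053e+00 -1.88175621e-04  1.68022094e+00] [ 0.53460273 -0.04781993  0.15650977] [-0.18450651  0.51710851  0.22222173  1.92629625 -0.16727254  0.71533116
  0.24558937]
```

```bash

python3 -m crank '{"linear":[[0,0,0],[0,0,0],[0,0,0]],"delta_rot":[[0,0,0.1],[0,0,0.1],[0,0,0.1]],"fingers":[-1,-1,-1]}' 40
python3 - <<'E'
from h import *
o=observe(); print(o["moment"],o["tool_rot"])
th=np.radians(6.2);yb=np.array([-np.sin(th),np.cos(th)])
r=np.hypot(.198,.0375);a0=np.arctan2(.0375,.198)
p0=r*np.array([-np.cos(a0),np.sin(a0)])
for a in range(0,106,7):
    q=np.radians(a)+a0;d=r*np.array([-np.cos(q),np.sin(q)])-p0
    print(a,(np.r_[yb*d[0],d[1]]/.25).round(3))
E
```

```text
clock: 6.1
position: [0.5346, -0.0479, 0.1563]
tool_rot: [3.141, -0.0, 1.731]
force: [-2.9, 4.6, -1.2]
grip_width: 0.0112
finger_force: 52.1
[ 0.9991562   0.55154626 -1.09240406] [ 3.14118654e+00 -4.18267021e-04  1.73148853e+00]
0 [-0.  0.  0.]
7 [-0.003  0.024  0.095]
14 [-0.006  0.059  0.187]
21 [-0.011  0.106  0.274]
28 [-0.018  0.162  0.354]
35 [-0.025  0.228  0.427]
42 [-0.033  0.302  0.491]
49 [-0.042  0.383  0.546]
56 [-0.051  0.471  0.59 ]
63 [-0.061  0.563  0.624]
70 [-0.072  0.658  0.646]
77 [-0.082  0.756  0.655]
84 [-0.093  0.853  0.653]
91 [-0.103  0.95   0.639]
98 [-0.113  1.045  0.613]
105 [-0.123  1.135  0.576]
```

```bash

python3 -m crank '{"linear":[[0,0,0],[-0.003,0.024,0.095],[-0.006,0.059,0.187],[-0.011,0.106,0.274],[-0.018,0.162,0.354]],"delta_rot":[[0,0,-0.1],[-0.09,-0.01,-0.1],[-0.18,-0.02,-0.1],[-0.28,-0.03,-0.1],[-0.37,-0.04,-0.1]],"fingers":[-1,-1,-1,-1,-1]}' 40
```

```text
clock: 6.6
position: [0.5304, -0.0082, 0.2458]
tool_rot: [-3.138, 0.198, 1.679]
force: [3.2, 0.4, -11.9]
grip_width: 0.0111
finger_force: 40.0
```

```bash

python3 -m crank '{"linear":[[-0.007,0.066,0.073],[-0.015,0.14,0.137],[-0.024,0.221,0.192],[-0.033,0.309,0.236],[-0.043,0.401,0.27]],"delta_rot":[[-0.1,-0.01,0],[-0.2,-0.02,0],[-0.3,-0.03,0],[-0.4,-0.04,0],[-0.5,-0.05,0]],"fingers":[-1,-1,-1,-1,-1]}' 40
python3 - <<'E'
from h import *
o=observe(); print(o["moment"],o["qpos"],o["force"])
E
```

```text
clock: 7.1
position: [0.5199, 0.0922, 0.3136]
tool_rot: [-3.137, 0.461, 1.679]
force: [7.0, -5.0, -9.7]
grip_width: 0.0113
finger_force: 39.2
[ 0.08111175 -1.21105209  0.57265414] [-0.84917806  0.40458392  0.43158908  1.76307     0.28975962  1.18222784
 -0.46290796] [ 7.04675906 -5.02070238 -9.66449919]
```

```bash

python3 -m crank '{"linear":[[-0.011,0.095,0.022],[-0.021,0.193,0.031],[-0.032,0.29,0.029],[-0.042,0.387,0.015],[-0.052,0.482,-0.011]],"delta_rot":[[-0.1,-0.01,0],[-0.2,-0.02,0],[-0.3,-0.03,0],[-0.4,-0.04,0],[-0.5,-0.05,0]],"fingers":[-1,-1,-1,-1,-1]}' 40
python3 -m crank '{"linear":[[0,0,0],[0,0,0]],"delta_rot":[[0,0,0],[0,0,0]],"fingers":[-1,-1]}' 40
python3 - <<'E'
from h import *
o=observe(); print(o["moment"],o["qpos"],o["position"])
a=[grab_frame(n)["image"] for n in ("scene","side")]
save("op1.png",np.hstack(a),k=0.78)
E
```

```text
clock: 7.6
position: [0.5073, 0.2134, 0.3107]
tool_rot: [-3.135, 0.723, 1.68]
force: [7.7, -5.3, -0.7]
grip_width: 0.0114
finger_force: 41.3
clock: 7.8
position: [0.5072, 0.2149, 0.3094]
tool_rot: [-3.133, 0.72, 1.684]
force: [4.9, 5.7, -0.6]
grip_width: 0.0113
finger_force: 42.3
[ 2.11871865 -0.71201835  0.7478519 ] [-1.07417844  0.60250346  0.42235235  1.58553337  0.3590668   1.42579527
 -0.69057866] [0.50717978 0.2149258  0.30937742]
```

View pics/op1.png

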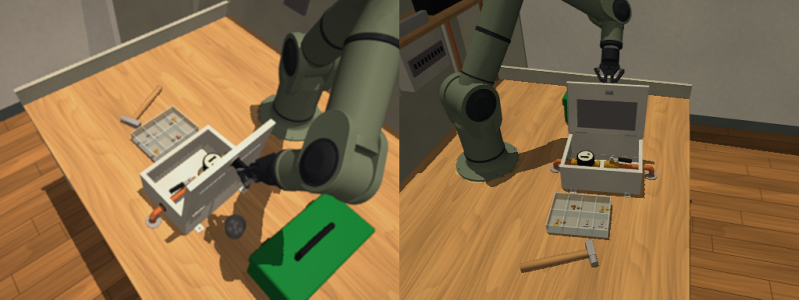

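The cover stands at about 97° by the TCP geometry, and both views show it past upright with the lever along the pipe and the bystanders unmoved. I'll release and back off.

```bash

python3 -m crank '{"linear":[[0,0,0],[0,0,0],[-0.01,0.07,0.08],[-0.02,0.16,0.19],[-0.03,0.26,0.3]],"delta_rot":[[0,0,0],[0,0,0],[0,0,0],[0,0,0],[0,0,0]],"fingers":[0.1,0.1,0.1,0.1,0.1]}'
python3 -m crank '{"linear":[[0,0,0.2],[0,0,0.4],[0,0,0.5],[0,0,0.5],[0,0,0.5]],"delta_rot":[[0.2,0.02,0],[0.4,0.04,0],[0.6,0.06,0],[0.7,0.07,0],[0.7,0.07,0]],"fingers":[-1,-1,-1,-1,-1]}'
python3 -m crank '{"linear":[[0,0,0],[0.1,-0.2,0],[0.2,-0.4,0],[0.3,-0.6,0],[0.4,-0.75,0]],"delta_rot":[[0.2,0.02,0],[0.4,0.04,0],[0.67,0.07,0],[0.67,0.07,0],[0.67,0.07,0]],"fingers":[-1,-1,-1,-1,-1]}'
python3 - <<'E'
from h import *
o=observe(); print(o["qpos"],o["position"],o["tool_rot"],o["force"])
E
```

```text
clock: 8.4
position: [0.4986, 0.2781, 0.3856]
tool_rot: [-3.129, 0.721, 1.683]
force: [0.0, -0.6, 0.3]
grip_width: 0.0469
finger_force: 0.0
clock: 8.9
position: [0.4993, 0.2761, 0.511]
tool_rot: [-3.137, 0.35, 1.677]
force: [0.7, -0.1, 0.3]
grip_width: 0.0003
finger_force: 0.0
clock: 9.4
position: [0.5901, 0.1021, 0.5087]
tool_rot: [-3.135, 0.001, 1.68]
force: [0.7, 0.6, 0.5]
grip_width: -0.0003
finger_force: 0.0
[-0.56020435  0.36199396  0.4470808   1.24623481 -0.15328208  1.57296927
 -0.02864512] [0.59010349 0.10205211 0.50870836] [-3.13500109e+00  6.20073693e-04  1.68015926e+00] [0.6935719  0.62687005 0.54860946]
```

```bash

python3 -m crank '{"linear":[[0.12,-0.01,-0.2],[0.12,-0.01,-0.4],[0.12,-0.01,-0.45],[0.12,-0.01,-0.45]],"delta_rot":[[0,0,0],[0,0,0],[0,0,0],[0,0,0]],"fingers":[-1,-1,-1,-1]}'
python3 - <<'E'
from h import *
o=observe(); print(o["qpos"],o["position"],o["tool_rot"])
f=grab_frame("wrist");a=[f["image"],grab_frame("side")["image"]]
save("lv1.png",np.hstack([a[0],a[1][120:312,150:406].repeat(2,0).repeat(2,1)]),k=0.78)
C=R.from_euler('xyz',f["orientation"]).as_matrix();r=R.from_euler('z',6.2,degrees=True).as_matrix()
for p in ([.035,0,.09],[.1,0,.09],[-.075,0,.087],[.12,0,.09]):
    c=C.T@(r@p+[.5265,.0375,0]-f["xyz"]); print(p,(f["mtx"]@c/c[2])[:2]*.78)
E
```

```text
clock: 9.8
position: [0.6188, 0.1027, 0.3924]
tool_rot: [-3.129, 0.002, 1.682]
force: [0.2, 0.4, 0.8]
grip_width: -0.0001
finger_force: 0.0
[-0.53367177  0.45368315  0.42688164  1.3972921  -0.18529429  1.34349337
  0.01012312] [0.61881885 0.10269327 0.39236055] [-3.12878221e+00  2.42599006e-03  1.68192419e+00]
[0.035, 0, 0.09] [161.48777046 146.88631112]
[0.1, 0, 0.09] [200.27759894 147.14502839]
[-0.075, 0, 0.087] [ 96.81503445 145.95380989]
[0.12, 0, 0.09] [212.23979234 147.22481287]
```

View pics/lv1.png

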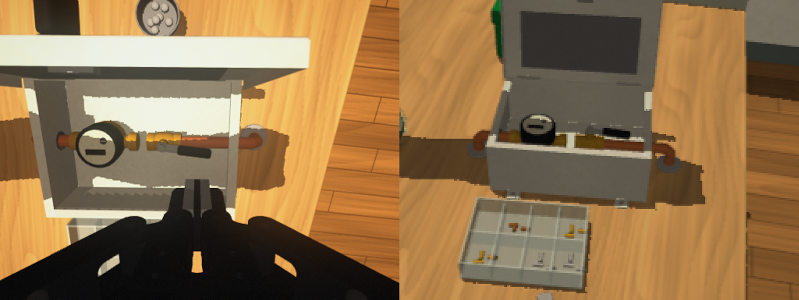

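The wrist view shows the lever pivot at about (163,145) and the black grip at about (178–211, 150), a few degrees clockwise of the pipe; the meter head is at (100,142). All within 1 cm of the prediction. The space on the +y side is free, so I'll descend there.

```bash

python3 -m crank '{"linear":[[0,-0.048,-0.1],[0,-0.048,-0.25],[0,-0.048,-0.4],[0,-0.048,-0.55],[0,-0.048,-0.7]],"delta_rot":[[0,0,0],[0,0,0],[0,0,0],[0,0,0],[0,0,0]],"fingers":[-1,-1,-1,-1,-1]}'
python3 -m crank '{"linear":[[0,0,-0.12],[0,0,-0.24],[0,0,-0.36],[0,0,-0.48],[0,0,-0.51]],"delta_rot":[[0,0,0],[0,0,0],[0,0,0],[0,0,0],[0,0,0]],"fingers":[-1,-1,-1,-1,-1]}'
python3 - <<'E'
from h import *
o=observe(); print(o["qpos"],o["position"],o["tool_rot"],o["force"])
r=R.from_euler('z',6.2,degrees=True).as_matrix()[:2,:2]
print("box",r.T@(o["position"][:2]-[.5265,.0375]))
for ph in range(0,91,10):
    p=np.radians(ph);c=.019
    w=r@np.array([.035+.065*np.cos(p)+c*np.sin(p),-.065*np.sin(p)+c*np.cos(p)])+[.5265,.0375]
    print(ph,w.round(4),((w-o["position"][:2])/.25).round(3))
E
```

```text
clock: 10.4
position: [0.6209, 0.0909, 0.222]
tool_rot: [-3.139, -0.0, 1.682]
force: [0.8, 0.0, -0.0]
grip_width: -0.0
finger_force: 0.0
clock: 10.9
position: [0.6198, 0.0908, 0.0926]
tool_rot: [-3.134, 0.0, 1.682]
force: [-0.0, 0.2, 0.9]
grip_width: -0.0003
finger_force: 0.0
[-0.44259697  0.74596204  0.30932663  1.71544154 -0.31351704  0.73655102
  0.13654169] [0.61975449 0.09080789 0.09256128] [-3.13434645e+00  1.44832849e-04  1.68215931e+00] [-0.03916987  0.2149223   0.90997031]
box [0.09846626 0.04292467]
0 [0.6239 0.0672] [ 0.016 -0.094]
10 [0.6274 0.0559] [ 0.031 -0.14 ]
20 [0.629  0.0442] [ 0.037 -0.186]
30 [0.6284 0.0324] [ 0.035 -0.233]
40 [0.6259 0.0209] [ 0.024 -0.28 ]
50 [0.6214 0.01  ] [ 0.006 -0.323]
60 [0.615 0.   ] [-0.019 -0.363]
70 [ 0.607  -0.0087] [-0.051 -0.398]
80 [ 0.5977 -0.0158] [-0.088 -0.427]
90 [ 0.5872 -0.0213] [-0.13  -0.448]
```

```bash

python3 -m crank '{"linear":[[0.016,-0.06,0],[0.016,-0.094,0],[0.024,-0.117,0],[0.031,-0.14,0],[0.035,-0.163,0]],"delta_rot":[[0,0,0],[0,0,0],[0,0,-0.17],[0,0,-0.33],[0,0,-0.5]],"fingers":[-1,-1,-1,-1,-1]}'
python3 -m crank '{"linear":[[0.002,-0.023,0],[0.001,-0.047,0],[0,-0.07,0],[-0.005,-0.093,0],[-0.011,-0.117,0]],"delta_rot":[[0,0,-0.17],[0,0,-0.33],[0,0,-0.5],[0,0,-0.67],[0,0,-0.83]],"fingers":[-1,-1,-1,-1,-1]}'
python3 - <<'E'
from h import *
im=grab_frame("wrist")["image"]; save("lv2.png",im)
E
```

```text
clock: 11.4
position: [0.6301, 0.0497, 0.0962]
tool_rot: [-3.139, -0.002, 1.416]
force: [0.3, 7.1, 0.1]
grip_width: -0.0001
finger_force: 3.7
clock: 11.9
position: [0.6285, 0.0205, 0.0965]
tool_rot: [-3.14, -0.004, 0.982]
force: [8.5, 5.0, -1.7]
grip_width: 0.0001
finger_force: 4.1
```

View pics/lv2.png

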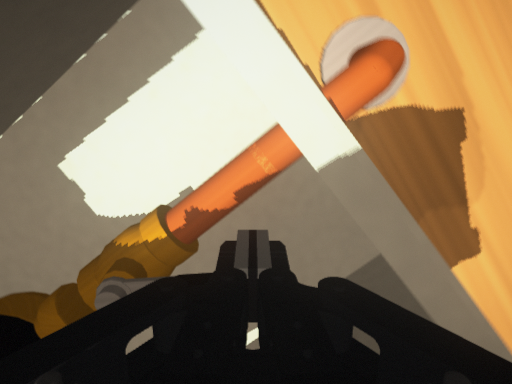

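```bash

python3 -m crank '{"linear":[[-0.01,-0.026,-0.01],[-0.023,-0.051,-0.01],[-0.038,-0.075,-0.01],[-0.056,-0.097,-0.01],[-0.075,-0.118,-0.01]],"delta_rot":[[0,0,-0.2],[0,0,-0.4],[0,0,-0.6],[0,0,-0.8],[0,0,-1]],"fingers":[-1,-1,-1,-1,-1]}'
python3 -m crank '{"linear":[[-0.014,-0.012,0],[-0.029,-0.022,0],[-0.045,-0.032,0],[-0.062,-0.042,0],[-0.062,-0.042,0]],"delta_rot":[[0,0,-0.13],[0,0,-0.27],[0,0,-0.4],[0,0,-0.53],[0,0,-0.53]],"fingers":[-1,-1,-1,-1,-1]}'
python3 - <<'E'
from h import *
o=observe(); print(o["position"],o["tool_rot"],o["force"])
r=R.from_euler('z',6.2,degrees=True).as_matrix()[:2,:2]
print("box",r.T@(o["position"][:2]-[.5265,.0375]))
f=grab_frame("side"); save("lv3.png",f["image"],(190,150,330,260),5)
E
```

```text
clock: 12.45
position: [0.6103, -0.0102, 0.0943]
tool_rot: [-3.139, -0.007, 0.457]
force: [10.4, -0.5, -0.5]
grip_width: -0.0
finger_force: 4.3
clock: 12.95
position: [0.594, -0.0212, 0.0941]
tool_rot: [-3.138, -0.006, 0.18]
force: [4.5, -1.3, 2.8]
grip_width: 0.0002
finger_force: 1.9
[ 0.59396685 -0.02115078  0.09413239] [-3.13777318 -0.00560955  0.18000292] [ 4.51040195 -1.28527167  2.792993  ]
box [ 0.06073799 -0.06559411]
```

View pics/lv3.png

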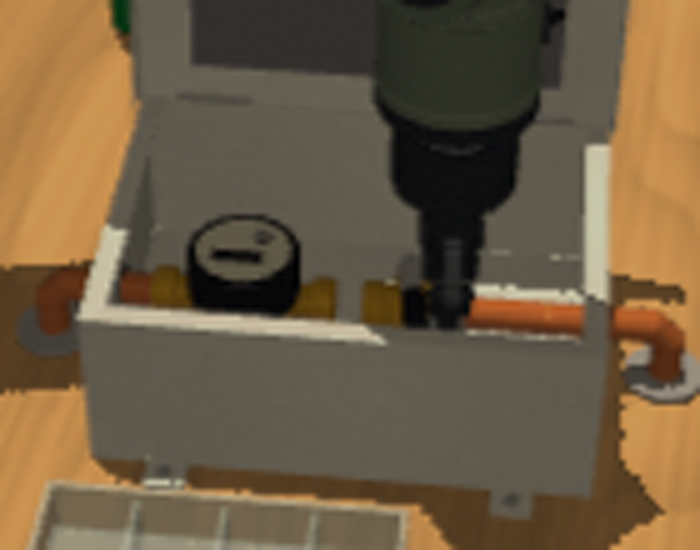

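The lever (black, at about (415,305)) is pointing nearly straight toward the -y wall, with the fingers right beside it; the cover is still up and the meter untouched. I'll press on gently in small steps.

```bash

python3 -m crank '{"linear":[[-0.006,-0.001,0],[-0.012,-0.001,0],[-0.018,-0.002,0],[-0.024,-0.002,0],[-0.024,-0.002,0]],"delta_rot":[[0,0,-0.05],[0,0,-0.1],[0,0,-0.13],[0,0,-0.13],[0,0,-0.13]],"fingers":[-1,-1,-1,-1,-1]}'
python3 -m crank '{"linear":[[-0.006,-0.001,0],[-0.008,-0.001,0],[-0.012,-0.001,0],[-0.012,-0.001,0]],"delta_rot":[[0,0,0],[0,0,0],[0,0,0],[0,0,0]],"fingers":[-1,-1,-1,-1]}'
```

```text
clock: 13.5
position: [0.5884, -0.0215, 0.0942]
tool_rot: [-3.138, -0.006, 0.115]
force: [7.7, -2.2, 1.3]
grip_width: 0.0003
finger_force: 3.4
clock: 13.9
position: [0.5859, -0.022, 0.0942]
tool_rot: [-3.138, -0.007, 0.115]
force: [10.8, -4.8, -0.6]
grip_width: -0.0001
finger_force: 5.2
```

```bash

python3 -m crank '{"linear":[[-0.004,0,0],[-0.008,-0.001,0],[-0.008,-0.001,0]],"delta_rot":[[0,0,0],[0,0,0],[0,0,0]],"fingers":[-1,-1,-1]}'
python3 -m crank '{"linear":[[-0.004,0,0],[-0.008,-0.001,0],[-0.008,-0.001,0]],"delta_rot":[[0,0,0],[0,0,0],[0,0,0]],"fingers":[-1,-1,-1]}'
```

```text
clock: 14.2
position: [0.5856, -0.0219, 0.0945]
tool_rot: [-3.139, -0.011, 0.115]
force: [22.6, -4.4, -7.5]
grip_width: -0.0001
finger_force: 10.9
clock: 14.5
position: [0.5853, -0.022, 0.0947]
tool_rot: [-3.14, -0.014, 0.116]
force: [33.7, -3.5, -15.0]
grip_width: -0.0001
finger_force: 16.5
```

The force rises with no further travel, so the lever is at its stop. Back off, then up.

```bash

python3 -m crank '{"linear":[[0.03,0.003,0],[0.06,0.006,0],[0.1,0.01,0],[0.1,0.01,0.15],[0.1,0.01,0.35]],"delta_rot":[[0,0,0],[0,0,0],[0,0,0],[0,0,0],[0,0,0]],"fingers":[-1,-1,-1,-1,-1]}'
python3 -m crank '{"linear":[[0,-0.1,0.2],[0,-0.2,0.4],[0,-0.4,0.6],[0,-0.6,0.8],[0,-0.6,0.8]],"delta_rot":[[0,0,0.2],[0,0,0.4],[0,0,0.6],[0,0,0.8],[0,0,1]],"fingers":[-1,-1,-1,-1,-1]}'
python3 - <<'E'
from h import *
a=[grab_frame("scene")["image"][130:322,150:406],grab_frame("side")["image"][100:292,150:406]]
save("end.png",np.hstack(a),k=1.55)
E
```

```text
clock: 15.0
position: [0.6033, -0.0186, 0.1789]
tool_rot: [-3.137, 0.004, 0.115]
force: [-0.3, 1.1, 1.6]
grip_width: 0.0
finger_force: 0.0
clock: 15.5
position: [0.6035, -0.1681, 0.3795]
tool_rot: [-3.137, -0.0, 0.643]
force: [0.5, -0.8, -0.4]
grip_width: -0.0
finger_force: 0.0
```

View pics/end.png

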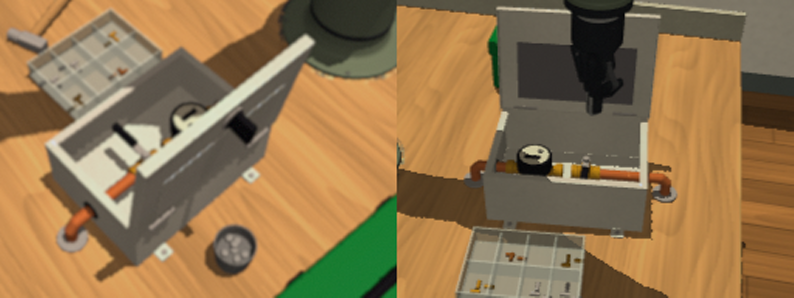

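The cover stands open past upright, the lever points square across the pipe at about (125,133) in the left half, and the meter and the bystanders in view look unmoved.

```bash
python3 -c "
from workcell import bot; print(bot.job_done())"
```

```text
the job is handed in; nothing more can be done
None
```

The job is handed in after about 16 s of robot time: the knob is turned to its stop, the cover stands open at about 97°, and the valve lever is at its stop square across the pipe. The last push against that stop reached about 34 N, more than ideal for easing it. The final pictures show the meter and the other things in view unmoved (toolbox and hammer only partly in frame).

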